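Thread the guide rod through the drilling stand

ROBOT

A 6-joint arm with a two-finger parallel gripper is mounted at the origin on a cart in front of the work surface, level with it; the furniture and walls round the work are solid. World frame = base frame: x ahead of the robot, y to its left, z up, the work surface at z = 0. Lengths are in m, angles in degrees, forces in N, time in s.
With the tool pointing down it reaches from about 0.275 to 0.775 m from the base axis. Payload 14.6 kg.
Tool frame: the origin (TCP) lies at the very end of the fingers, on their centre line; the grasp point (between the pads) lies env.pinch_z behind it (env.pinch_z is the distance from the TCP to the grasp point, in m); z points along the fingers, y is the line along which they close (so a half turn about z gives the same grasp; the last joint's range is limited). The gripper opens to 85 mm and grips with 20 to 120 N. Pads are 22 mm wide; open, the fingers measure 114 mm over their backs; the gripper's body (76 mm by 85 mm) begins 54 mm behind the grasp point. The pads swing forward as they close: fully open they stand 13 mm farther back than shut.
Start: joints at [59.112, 15.075, -2.767, 72.158, 0, 81.102], TCP at [0.197, 0.487, 0.231] pointing down, gripper open.
Joint ranges: [-151.79, 151.79], [-50.71, 97.33], [-67.44, 78.34], [-121.81, 120.89], [-77.56, 73.72], [-180, 180]. Speed limits (degrees/s): [108.29, 108.29, 147.25, 159.86, 180, 180].

INTERFACE

Orientations are given as [roll, pitch, yaw] about the fixed x, y, z axes, in that order (R = Rz(yaw) Ry(pitch) Rx(roll)).
In Python, from bench import readout, read_camera, job_done, env gives the robot as it stands.
- The arm moves only by the shell command python3 -m jog 'ROWS'. ROWS is JSON, a list of rows, each an object with "turn": the turn, a rotation vector about the world's x, y, z as a fraction of full scale, a list of three; "xyz": the shift along the world's x, y, z as a fraction of full scale, a list of three; "jaw": the closure, from -1 (fully open) to 1 (shut). In form: [{"turn": [rx, ry, rz], "xyz": [tx, ty, tz], "jaw": jaw}, ...]. A call has 1 to 8 rows; each row shifts and turns the commanded pose from where the row before left it; what a row does not reach is not made up. Full scale, the value 1, is 0.02 m for a shift and 0.08 rad for a turn. A row lasts 1/12 s, in which the tool goes at most 41.7 mm and 7.16 degrees, less where a joint would pass 70% of its speed; a pose out of reach is approached as far as the arm can. A call with a number of a shift or a turn outside -1 to 1 is refused whole. A call with a gripper value outside its range is refused whole. The fingers move at their own pace and stop on an object; the grip force is fixed at half the most. Time passes only in rows, so rows that do not move let the fingers close. It gives the time, the measured TCP pose, the force, the opening and the grip force at its end, in the units of the state.
- readout.state(): the state, without advancing time (a new reading comes with each control period).
- read_camera(name): name is "side" or "top" or "wrist"; returns a dict with "img" (400x640x3 uint8, red, green, blue), "mtx" (3x3 intrinsics, pixels), "k1" (the pictures are not rectified: a ray, as slopes to the right and down, at radius r is drawn at 1 + k1 r^2 times it, then the intrinsics apply), "rvec" (rotation vector, rad) and "tvec" (3), from world to camera coordinates, as OpenCV has them. Camera axes: x right, y down, z forward; pixel columns grow to the right and rows downward; lengths in m; the calibration is good to about 2 mm. A picture is of the moment at which its call begins. There is no depth.
- job_done(): hands the job in; it is judged then, once.
The state is a dict: "time_s": time; "joint_positions": joint angles; "dq": joint speeds; "joint_efforts": joint torques, N m; "position": TCP position; "orientation": TCP orientation; "wrist_force": force on the tool from outside, world axes, zero at the start; "moment": the same for the moment, N m; "width": opening from 0.0 (shut) to 1.0 (fully open); "grip_force": force on a finger pad.
Only numpy, scipy, OpenCV 4.12 (cv2) and the standard library are available. Lean on these libraries where they do the work, as an engineer would, in place of code of your own. Each camera call takes 0.05 s, during which the arm holds its last target. There are 200 camera calls.

TASK

The lower bushing of the green guide stand is swung out of line: turn the black knob on the stand back to its zero stop, which brings it in under the upper bushing. Then take the long guide rod with the red head from the wooden rack and thread it down through the upper and then the lower bushing, until its nose stands clear below the lower one but off the base plate. Finish while still holding the rod there by its head, upright and not jammed or set down on anything; leave the short black-headed pins, the tape roll and the brush alone.

Things in the scene. Friction and masses are not known exactly. Their poses are not given: they have to be found in the camera images.
- stand: Fixed green guide stand, origin under its base plate, z up. Base plate 125 x 170 mm (x, y), top at z = 12 mm. Two posts at x = 48, y = +-58 mm carry the upper plate (x -33 to 63, y -75 to 75, z 100 to 112 mm) with the upper brass bushing at x = 0, y = 35 mm and the black knob at x = 0, y = -35 mm. Nothing on it is higher than 120 mm but the knob (158 mm).
- index_knob (a joint): Angle of the knob about its vertical axis, 0 to 1.6 rad. 0 is the zero stop (white line at the red dial mark, towards the upper bushing); grows anticlockwise seen from above, so it is turned back clockwise. Turns with 0.06 N m friction, stays where left. Knob, vertical shaft and the arm with the lower bushing turn as one piece.
- knob_grip (a point): Point on the knob's axis where it is gripped, 146 mm above the table. The grip is an upright bar 40 mm long (this frame's y), 14 mm thick (x), from 124 to 158 mm above the table, on a disc 40 mm across. The frame turns with the knob; y points along the white line and the lower bushing's arm, z up.
- upper_mouth (a point): Centre of the upper bushing's flared mouth, 120 mm above the table, z up. Straight bore 15 mm, mouth flared to about 25 mm over the top 7 mm; the bushing is 22 mm long, its underside at 98 mm. Fixed to the stand.
- lower_mouth (a point): Centre of the lower bushing's flared mouth, 66 mm above the table, on the swinging arm 70 mm from the knob's axis; same bushing, its underside 44 mm above the table. Straight below the upper bushing when the knob is at 0.
- rod_rack: Fixed wooden rack block 56 x 136 x 48 mm (x, y, z), origin under its centre, three holes of 14.5 mm in a row along its y at -42, 0 and +42 mm, 38 mm deep (floor 10 mm above the table). The guide rod and the two short pins stand in them, in any order.
- guide_rod: The guide rod: steel shaft 12 mm thick and 115 mm long with a tapered nose (7 mm at the end, 6 mm long), on top a round red head 22 mm across and 40 mm high with grey ribs; 0.08 to 0.17 kg. Origin at the nose end, z along the rod to the head. It stands upright in the rack, head at 125 to 165 mm above the table.
- rod_nose (a point): Lower end of the guide rod (same point as its origin).
- rod_head (a point): Middle of the guide rod's red head, 135 mm above its nose.
- short_pin_a: Short pin, not to be used: shaft 12 mm thick and 70 mm long, black ribbed head 22 mm across and 40 mm high (80 to 120 mm above the table). Origin at its lower end.
- short_pin_b: Second short pin, the same as short_pin_a.
- tape_roll: Black tape roll 82 mm across, 19 mm high, lying loose on the table; leave alone.
- chip_brush: Flat brush 162 x 38 x 11 mm, lying loose on the table; leave alone.
There are look-alikes about, which are no part of the job. Of the things like the guide_rod, leave any that is orange or turquoise; of the rest the smaller one is meant.

How it is judged:
By the outcome, as a careful person would: the job done as asked, in the order asked, and still so for the second after the job is handed in, while the arm keeps its last pose, push and grip.
It also fails if it takes over 67 s, if anything falls off the work surface, if the arm or the gripper's body presses on something with over 40 N, if the wrist force passes 120 N, or if a joint passes its speed limit or range.

## Working session

There is one attempt and no reset: what is moved stays moved. The work goes in short steps, Python scripts to look and compute and a shell command to move; the robot and the scene stay as the last step left them, time stands still between calls to the robot, and variables do not carry over. Pictures are saved under pics/ and viewed, at most 13 in all, crops included, and the job is handed in when it is done.

```bash
mkdir -p pics
cat > h.py <<'E'
import numpy as np, cv2
from bench import readout, read_camera, job_done, env
def snap(n,f):
    c=read_camera(n); cv2.imwrite('pics/'+f,c['img'][:,:,::-1]); np.savez('pics/'+f[:-4]+'.npz',**{k:c[k] for k in('img','mtx','k1','rvec','tvec')}); return c
def load(f): return np.load('pics/'+f+'.npz')
def proj(c,P):
    d=np.array([float(c['k1']),0,0,0,0]); return cv2.projectPoints(np.atleast_2d(np.array(P,float)),np.array(c['rvec'],float),np.array(c['tvec'],float),np.array(c['mtx'],float),d)[0][:,0]
def atz(c,uv,z):
    d=np.array([float(c['k1']),0,0,0,0]); p=cv2.undistortPoints(np.array([[uv]],float),np.array(c['mtx'],float),d)[0,0]
    R=cv2.Rodrigues(np.array(c['rvec'],float))[0]; o=-R.T@np.array(c['tvec'],float).ravel(); v=R.T@np.array([p[0],p[1],1]); return o+v*(z-o[2])/v[2]
def crop(f,x0,y0,x1,y1,s,out):
    im=cv2.imread('pics/'+f)[y0:y1,x0:x1]; cv2.imwrite('pics/'+out,cv2.resize(im,None,fx=s,fy=s,interpolation=cv2.INTER_CUBIC))
E
python3 - <<'E'
from h import *
a=snap('top','top1.png')['img'];b=snap('side','side1.png')['img']
cv2.imwrite('pics/both.png',cv2.resize(np.vstack([a,b])[:,:,::-1],(480,600)))
print(readout.state(),env.pinch_z)
E
```

```text
{'time_s': 0.1, 'joint_positions': array([ 5.91124032e+01,  1.50974481e+01, -2.79961438e+00,  7.21575890e+01,
        1.64599483e-03,  8.11038748e+01]), 'dq': array([-0.10362346, -0.0364379 ,  0.0926573 ,  0.01338349, -0.0671093 ,
        0.05370744]), 'joint_efforts': array([ 3.02974149e-03, -6.38578105e+01,  3.85064828e+01,  9.94849921e-03,
       -1.24524536e-04, -5.43390740e-06]), 'position': array([0.19645526, 0.48660511, 0.2308642 ]), 'orientation': array([-1.79946260e+02, -1.00777005e-02,  1.58008523e+02]), 'wrist_force': array([-0.72937206,  0.11401939,  0.17927656]), 'moment': array([-0.01055188, -0.04359972, -0.02123376]), 'grip_force': 0.0, 'width': 1.002278397479488} 0.0187
```

View pics/top1.png

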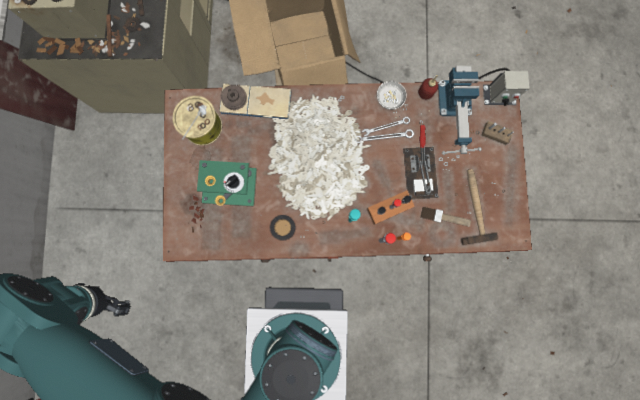

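View pics/side1.png

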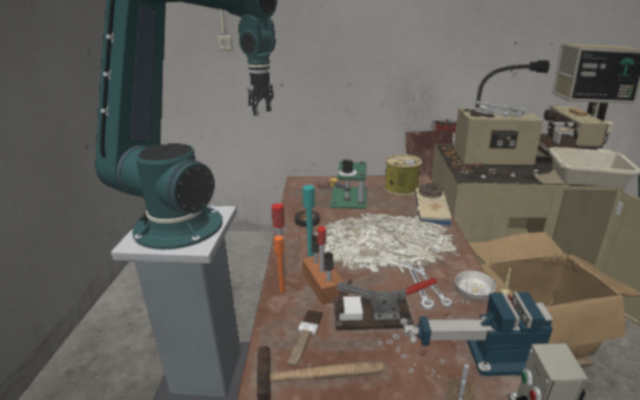

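In top: turquoise (355,215), orange (407,237), loose red (390,238) and red in the rack (397,202). The rod in the rack should be the one: it is red, smaller, and stands in the rack. I'll confirm that in an enlarged crop.

Run:
```python
from h import *
a=cv2.imread('pics/top1.png');b=cv2.imread('pics/side1.png')
r=lambda i,x0,y0,x1,y1,w,h:cv2.resize(i[y0:y1,x0:x1],(w,h),interpolation=cv2.INTER_CUBIC)
A=r(a,340,180,440,255,400,300)   #x4
B=r(a,190,150,265,215,400,300*1) # 75x65 
B=r(a,185,150,265,210,400,300) #x5
C=r(b,260,170,360,320,400,600) #x4
cv2.imwrite('pics/c1.png',np.hstack([np.vstack([A,B]),C]))
t=load('top1')
for n,uv,z in[('rod',(397,202),.165),('mouth',(210,181),.12),('knob',(233,182),.158),('lower',(220,201),.066),('bigred',(390,238),.2)]:print(n,atz(t,uv,z))
```

```text
rod [ 0.47923033 -0.28781855  0.165     ]
mouth [0.53620217 0.26601886 0.12      ]
knob [0.52862814 0.18896667 0.158     ]
lower [0.48244879 0.24493601 0.066     ]
bigred [ 0.37385233 -0.26272599  0.2       ]
```

View pics/c1.png

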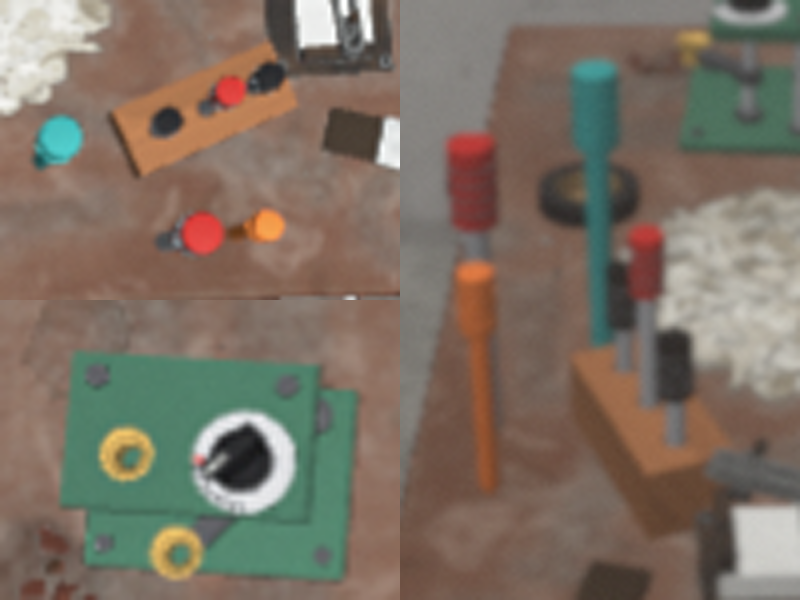

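The crop confirms it: the red-headed rod in the rack, top (397.7,202.7), is the smaller red one. It stands between the two black-headed pins. The loose red rod at (390,238) is bigger. The white line and lower arm are swung about 40° anticlockwise. Next I go above the stand for a wrist view.

```bash
python3 -m jog '[{"turn":[0,0,0],"xyz":[1,-0.9,0.2],"jaw":-1},{"turn":[0,0,0],"xyz":[1,-0.9,0.2],"jaw":-1},{"turn":[0,0,0],"xyz":[1,-0.9,0.2],"jaw":-1},{"turn":[0,0,0],"xyz":[1,-0.9,0.2],"jaw":-1},{"turn":[0,0,0],"xyz":[1,-0.9,0.2],"jaw":-1},{"turn":[0,0,0],"xyz":[1,-0.9,0.2],"jaw":-1},{"turn":[0,0,0],"xyz":[1,-0.9,0.2],"jaw":-1},{"turn":[0,0,0],"xyz":[1,-0.9,0.2],"jaw":-1}]'; python3 -m jog '[{"turn":[0,0,-1],"xyz":[1,-0.9,0.2],"jaw":-1},{"turn":[0,0,-1],"xyz":[1,-0.9,0.2],"jaw":-1},{"turn":[0,0,-1],"xyz":[1,-0.9,0.2],"jaw":-1},{"turn":[0,0,-1],"xyz":[1,-0.9,0.2],"jaw":-1},{"turn":[0,0,-1],"xyz":[1,-0.9,0.2],"jaw":-1},{"turn":[0,0,-1],"xyz":[1,-0.9,0.2],"jaw":-1},{"turn":[0,0,0],"xyz":[0,0,0],"jaw":-1},{"turn":[0,0,0],"xyz":[0,0,0],"jaw":-1}]'
python3 - <<'E'
from h import *
c=snap('wrist','w1.png'); s=readout.state(); print(s['position'],s['orientation'],s['joint_positions'])
R=cv2.Rodrigues(np.array(c['rvec'],float))[0]; print(-R.T@np.array(c['tvec']).ravel(), R[2])
E
```

```text
time_s: 0.77
position: [0.3573, 0.3417, 0.2633]
orientation: [-180.0, -0.0, 158.0]
wrist_force: [0.6, 0.0, 0.5]
width: 1.0
grip_force: 0.0
time_s: 1.43
position: [0.4772, 0.234, 0.2869]
orientation: [-180.0, -0.0, 130.4]
wrist_force: [-0.1, 0.1, 0.6]
width: 1.0
grip_force: 0.0
[0.47648265 0.23463614 0.28689392] [-1.79958285e+02 -2.90394962e-02  1.30512357e+02] [1.74174605e+01 1.51721104e+01 5.96025075e+00 8.08379029e+01
 1.03492688e-02 6.69050883e+01]
[0.4261959  0.29502066 0.42924224] [ 0.2018221  -0.23949966 -0.94968824]
```

View pics/w1.png

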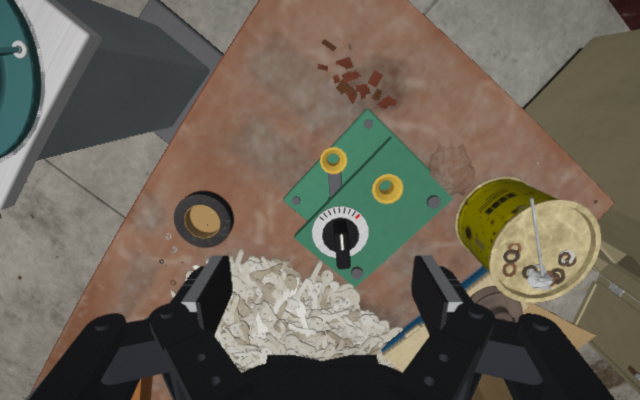

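The wrist view shows the upper mouth at (388,189), the lower bushing at (334,160), the dial at (341,232) and the red mark at (358,216). I'll enlarge it.

Run:
```python
from h import *
crop('w1.png',280,100,460,290,3,'c2.png')
t=load('w1')
for n,uv,z in[('mouth',(388,189),.12),('disc',(341,232),.12),('lower',(334,160),.066)]:print(n,atz(t,uv,z))
```

```text
mouth [0.53901693 0.26658402 0.12      ]
disc [0.53429434 0.19940382 0.12      ]
lower [0.48613645 0.24612007 0.066     ]
```

View pics/c2.png

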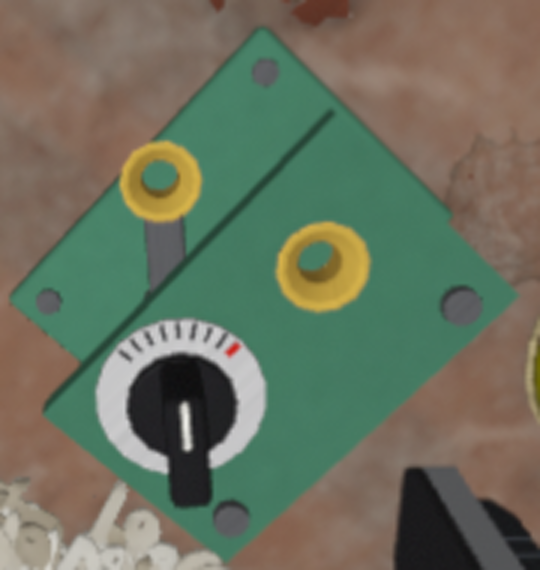

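Run:
```python
from h import *
from scipy.optimize import least_squares
t=load('w1')
pts=[((323,266),(0,35,120)),((181,405),(0,-35,124)),((181,395),(0,-35,113)),((263,27),(-62.5,85,12)),((10,298),(-62.5,-85,12)),((45,410),(-33,-75,112)),((228,563),(63,-75,112)),((517,295),(63,75,112)),((333,112),(-33,75,112))]
uv=np.array([(280+a/3,100+b/3) for (a,b),_ in pts]+[(333.7,160.3)])
S=np.array([p for _,p in pts],float)/1000
def model(v):
    c,s=np.cos(v[2]),np.sin(v[2]);Rz=np.array([[c,-s,0],[s,c,0],[0,0,1]])
    L=np.array([-.07*np.sin(v[3]),-.035+.07*np.cos(v[3]),.066])
    return np.vstack([S,L])@Rz.T+[v[0],v[1],0]
f=lambda v:(proj(t,model(v))-uv).ravel()
r=least_squares(f,[.54,.23,0,.7],loss='soft_l1')
print(r.x,np.degrees(r.x[2:]));print(r.fun.reshape(-1,2).round(1));P=model(r.x);print('mouth',P[0],'knob',P[1],'lower',P[-1])
```

```text
[ 0.53757811  0.23166316 -0.03488122  0.83349341] [-1.99854667 47.75565451]
[[ 0.2  0.2]
 [ 0.6  1.5]
 [ 0.1  0.5]
 [-2.5 -4.4]
 [-4.3 -1.4]
 [-1.3  1.1]
 [-0.2  0.1]
 [ 1.7  0. ]
 [ 1.2 -0.5]
 [ 0.   0.1]]
mouth [0.53879871 0.26664187 0.12      ] knob [0.53635752 0.19668445 0.124     ] lower [0.48621032 0.24552356 0.066     ]
```

```bash
python3 -m jog '[{"turn":[0,0,0.29],"xyz":[0.74,-0.48,-0.5],"jaw":-1},{"turn":[0,0,0.29],"xyz":[0.74,-0.48,-0.5],"jaw":-1},{"turn":[0,0,0.29],"xyz":[0.74,-0.48,-0.5],"jaw":-1},{"turn":[0,0,0.29],"xyz":[0.74,-0.48,-0.5],"jaw":-1},{"turn":[0,0,0],"xyz":[0,0,-1],"jaw":-1},{"turn":[0,0,0],"xyz":[0,0,-1],"jaw":-1},{"turn":[0,0,0],"xyz":[0,0,0],"jaw":-1},{"turn":[0,0,0],"xyz":[0,0,0],"jaw":-1}]'
python3 - <<'E'
from h import *
snap('wrist','w2.png');s=readout.state(); print(s['position'],s['orientation'],s['joint_positions'])
E
```

```text
time_s: 2.15
position: [0.5346, 0.197, 0.2071]
orientation: [-179.9, -0.1, 135.9]
wrist_force: [0.3, 0.3, 0.8]
width: 1.001
grip_force: 0.0
[0.53528614 0.19706935 0.20809463] [ 1.79994359e+02 -1.20761318e-03  1.35909781e+02] [1.20253706e+01 1.99765937e+01 8.52435108e-01 7.08718319e+01
 4.14737560e-03 5.61155897e+01]
```

View pics/w2.png

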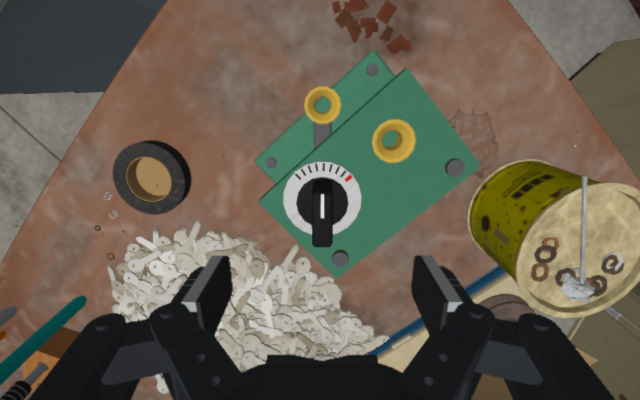

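The bar is upright in the picture at u≈322, centred between the fingers. I'll go down and close.

```bash
python3 -m jog '[{"turn":[0,0,0],"xyz":[0,0,-1],"jaw":-1},{"turn":[0,0,0],"xyz":[0,0,-1],"jaw":-1},{"turn":[0,0,0],"xyz":[0,0,-1],"jaw":-1},{"turn":[0,0,0],"xyz":[0,0,-0.8],"jaw":-0.5},{"turn":[0,0,0],"xyz":[0,0,0],"jaw":0},{"turn":[0,0,0],"xyz":[0,0,0],"jaw":0.5},{"turn":[0,0,0],"xyz":[0,0,0],"jaw":1},{"turn":[0,0,0],"xyz":[0,0,0],"jaw":1}]'; python3 -m jog '[{"turn":[0,0,0],"xyz":[0,0,0],"jaw":1},{"turn":[0,0,0],"xyz":[0,0,0],"jaw":1},{"turn":[0,0,0],"xyz":[0,0,0],"jaw":1},{"turn":[0,0,0],"xyz":[0,0,0],"jaw":1}]'
```

```text
time_s: 2.87
position: [0.5365, 0.1967, 0.1329]
orientation: [179.9, 0.1, 135.8]
wrist_force: [0.9, 0.7, 0.4]
width: 0.296
grip_force: 0.0
time_s: 3.2
position: [0.536, 0.1961, 0.1327]
orientation: [180.0, 0.1, 135.8]
wrist_force: [-4.5, -3.6, 12.6]
width: 0.155
grip_force: 59.5
```

```bash
python3 -m jog '[{"turn":[0,0,-0.8],"xyz":[0,0,0],"jaw":1},{"turn":[0,0,-0.8],"xyz":[0,0,0],"jaw":1},{"turn":[0,0,-0.8],"xyz":[0,0,0],"jaw":1},{"turn":[0,0,-0.8],"xyz":[0,0,0],"jaw":1},{"turn":[0,0,-0.8],"xyz":[0,0,0],"jaw":1},{"turn":[0,0,-0.8],"xyz":[0,0,0],"jaw":1},{"turn":[0,0,-0.8],"xyz":[0,0,0],"jaw":1},{"turn":[0,0,-0.8],"xyz":[0,0,0],"jaw":1}]'; python3 -m jog '[{"turn":[0,0,-0.8],"xyz":[0,0,0],"jaw":1},{"turn":[0,0,-0.8],"xyz":[0,0,0],"jaw":1},{"turn":[0,0,-0.8],"xyz":[0,0,0],"jaw":1},{"turn":[0,0,-0.8],"xyz":[0,0,0],"jaw":1},{"turn":[0,0,0],"xyz":[0,0,0],"jaw":1},{"turn":[0,0,0],"xyz":[0,0,0],"jaw":1}]'
python3 -c "
from h import *
s=readout.state();print(s['position'],s['orientation'],s['moment'],s['joint_positions'])"
```

```text
time_s: 3.87
position: [0.5355, 0.1958, 0.1327]
orientation: [180.0, 0.1, 106.3]
wrist_force: [-8.1, -6.0, 14.3]
width: 0.157
grip_force: 59.9
time_s: 4.37
position: [0.5352, 0.1958, 0.1327]
orientation: [180.0, 0.1, 91.8]
wrist_force: [-9.3, -6.2, 14.6]
width: 0.152
grip_force: 60.1
[0.53522943 0.19579741 0.13271499] [1.79990808e+02 6.79430825e-02 9.17792820e+01] [-1.20200815  1.752483   -0.08581363] [ 1.19370002e+01  2.20861441e+01 -7.90921127e+00  6.00075788e+01
 -6.84992854e-02  1.00157714e+02]
```

```bash
for i in 1; do python3 -m jog '[{"turn":[0,0,-0.4],"xyz":[0,0,0],"jaw":1},{"turn":[0,0,-0.4],"xyz":[0,0,0],"jaw":1},{"turn":[0,0,0],"xyz":[0,0,0],"jaw":1}]'; done
python3 -c "
from h import *
s=readout.state();print(s['orientation'],s['moment'])"; python3 -m jog '[{"turn":[0,0,-0.4],"xyz":[0,0,0],"jaw":1},{"turn":[0,0,0],"xyz":[0,0,0],"jaw":1}]'
python3 -c "
from h import *
s=readout.state();print(s['orientation'],s['moment'])"
```

```text
time_s: 4.62
position: [0.5352, 0.1958, 0.1327]
orientation: [180.0, 0.1, 88.0]
wrist_force: [-9.8, -6.5, 16.3]
width: 0.152
grip_force: 60.1
[1.79995057e+02 6.74837035e-02 8.80257423e+01] [-1.17226495  1.87184543 -0.041934  ]
time_s: 4.78
position: [0.5352, 0.1958, 0.1327]
orientation: [180.0, 0.1, 86.3]
wrist_force: [-9.3, -5.9, 15.9]
width: 0.155
grip_force: 64.4
[1.79985461e+02 7.69717894e-02 8.62760463e+01] [-1.34109724  1.82168758  1.26029062]
```

```bash
python3 -m jog '[{"turn":[0,0,0],"xyz":[0,0,0],"jaw":0},{"turn":[0,0,0],"xyz":[0,0,0],"jaw":-1},{"turn":[0,0,0],"xyz":[0,0,0],"jaw":-1},{"turn":[0,0,0],"xyz":[0,0,0.5],"jaw":-1},{"turn":[0,0,0],"xyz":[0,0,1],"jaw":-1},{"turn":[0,0,0],"xyz":[0,0,1],"jaw":-1},{"turn":[0,0,0],"xyz":[0,0,1],"jaw":-1},{"turn":[0,0,0],"xyz":[0,0,1],"jaw":-1}]';python3 -m jog '[{"turn":[0,0,0],"xyz":[-0.5,0,1],"jaw":-1},{"turn":[0,0,0],"xyz":[-0.5,0,1],"jaw":-1},{"turn":[0,0,0],"xyz":[-0.5,0,0],"jaw":-1},{"turn":[0,0,0],"xyz":[-0.5,0,0],"jaw":-1},{"turn":[0,0,0],"xyz":[0,0,0],"jaw":-1},{"turn":[0,0,0],"xyz":[0,0,0],"jaw":-1}]'
python3 - <<'E'
from h import *
snap('wrist','w3.png');snap('side','side2.png');s=readout.state(); print(s['position'],s['orientation'],s['wrist_force'])
a=cv2.imread('pics/w3.png');
cv2.imwrite('pics/c3.png',a)
E
```

```text
time_s: 5.45
position: [0.5358, 0.1964, 0.2231]
orientation: [180.0, -0.0, 86.3]
wrist_force: [0.3, 0.2, -0.5]
width: 1.0
grip_force: 0.0
time_s: 5.95
position: [0.4953, 0.1964, 0.2609]
orientation: [-180.0, 0.0, 86.3]
wrist_force: [0.9, 0.2, -0.9]
width: 1.001
grip_force: 0.0
[0.49581493 0.19635555 0.26067544] [-1.79948409e+02  1.61464756e-02  8.63204411e+01] [ 0.15485157  0.51710484 -0.57371045]
```

View pics/c3.png

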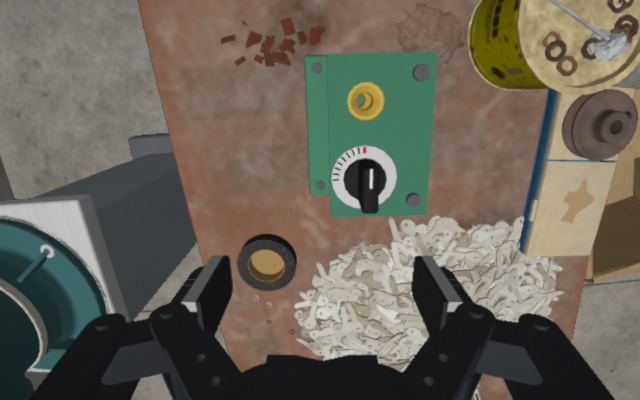

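Run:
```python
from h import *
from scipy.optimize import least_squares
t=load('w3'); im=t['img']; hsv=cv2.cvtColor(im,cv2.COLOR_RGB2HSV)
m=cv2.inRange(hsv,(18,110,120),(32,255,255)); m[:, :300]=0; m[:,440:]=0; m[140:]=0
cs=cv2.findContours(m,cv2.RETR_EXTERNAL,cv2.CHAIN_APPROX_NONE)[0]; c=max(cs,key=cv2.contourArea); e=cv2.fitEllipse(c); print(e)
print('mouth',atz(t,e[0],.12),'disc',atz(t,(364.5,178),.113))
a,b=load('top1'),load('side1')
for n,u,v in[('turq',(355,215),(260+595/4,170+68/4)),('bigred',(390.5,238),(260+472/4,170+142/4)),('orange',(407,237),(260+475/4,170+268/4)),('rod',(397.7,202.7),(260+647/4,170+233/4))]:
    r=least_squares(lambda X:np.r_[proj(a,X)[0]-u,proj(b,X)[0]-v],[.45,-.25,.15]);print(n,r.x.round(4),r.fun.round(1))
```

```text
((365.4471740722656, 100.56664276123047), (35.3466911315918, 37.320762634277344), 14.884842872619629)
mouth [0.53843526 0.26651527 0.12      ] disc [0.53681986 0.19553604 0.113     ]
turq [ 0.5818 -0.1599  0.1893] [ -1.3 -50.6 -44.4   8.1]
bigred [ 0.5152 -0.2547  0.1893] [ -3.7 -49.8 -40.9   6.1]
orange [ 0.5255 -0.3109  0.1385] [ -3.7 -49.4 -37.9   5.6]
rod [ 0.6252 -0.292   0.1481] [ -0.2 -49.  -37.4   7.3]
```

Run:
```python
from h import *
from scipy.optimize import least_squares
a,b=load('top1'),load('side1')
for n,u,v in[('turq',(355,215),(260+195/4,170+68/4)),('bigred',(390.5,238),(260+72/4,170+142/4)),('orange',(407,237),(260+75/4,170+268/4)),('rod',(397.7,202.7),(260+247/4,170+233/4))]:
    r=least_squares(lambda X:np.r_[proj(a,X)[0]-u,proj(b,X)[0]-v],[.45,-.25,.15]);print(n,r.x.round(4),r.fun.round(1))
```

```text
turq [ 0.4381 -0.1632  0.211 ] [-0.1 -1.1 -1.   0.1]
bigred [ 0.3758 -0.2627  0.2065] [-0.1 -0.8 -0.7  0.1]
orange [ 0.3826 -0.3184  0.1541] [-0.2 -1.1 -0.9  0.1]
rod [ 0.4795 -0.29    0.1631] [-0.1 -0.7 -0.6  0.1]
```

```bash
python3 -m jog '[{"turn":[0,0,0.27],"xyz":[0,-0.97,0.1],"jaw":-1},{"turn":[0,0,0.27],"xyz":[0,-0.97,0.1],"jaw":-1},{"turn":[0,0,0.27],"xyz":[0,-0.97,0.1],"jaw":-1},{"turn":[0,0,0.27],"xyz":[0,-0.97,0.1],"jaw":-1},{"turn":[0,0,0.27],"xyz":[0,-0.97,0.1],"jaw":-1},{"turn":[0,0,0.27],"xyz":[0,-0.97,0.1],"jaw":-1},{"turn":[0,0,0.27],"xyz":[0,-0.97,0.1],"jaw":-1},{"turn":[0,0,0.27],"xyz":[0,-0.97,0.1],"jaw":-1}]';python3 -m jog '[{"turn":[0,0,0.27],"xyz":[0,-0.97,0.1],"jaw":-1},{"turn":[0,0,0.27],"xyz":[0,-0.97,0.1],"jaw":-1},{"turn":[0,0,0.27],"xyz":[0,-0.97,0.1],"jaw":-1},{"turn":[0,0,0.27],"xyz":[0,-0.97,0.1],"jaw":-1},{"turn":[0,0,0.27],"xyz":[0,-0.97,0.1],"jaw":-1},{"turn":[0,0,0.27],"xyz":[0,-0.97,0.1],"jaw":-1},{"turn":[0,0,0.27],"xyz":[0,-0.97,0.1],"jaw":-1},{"turn":[0,0,0.27],"xyz":[-0.1,-0.97,0],"jaw":-1}]'; python3 -m jog '[{"turn":[0,0,0.27],"xyz":[-0.1,-0.97,0],"jaw":-1},{"turn":[0,0,0.27],"xyz":[-0.1,-0.97,0],"jaw":-1},{"turn":[0,0,0.27],"xyz":[-0.1,-0.97,0],"jaw":-1},{"turn":[0,0,0.27],"xyz":[-0.1,-0.97,0],"jaw":-1},{"turn":[0,0,0.27],"xyz":[-0.1,-0.97,0],"jaw":-1},{"turn":[0,0,0.27],"xyz":[-0.1,-0.97,0],"jaw":-1},{"turn":[0,0,0],"xyz":[0,0,0],"jaw":-1},{"turn":[0,0,0],"xyz":[0,0,0],"jaw":-1}]'
python3 - <<'E'
from h import *
snap('wrist','w4.png');s=readout.state(); print(s['position'],s['orientation'],s['joint_positions'])
E
```

```text
time_s: 6.72
position: [0.496, 0.0401, 0.2768]
orientation: [-180.0, -0.0, 96.3]
wrist_force: [0.4, -0.6, -1.3]
width: 0.999
grip_force: 0.0
time_s: 7.38
position: [0.4942, -0.1153, 0.2909]
orientation: [-180.0, -0.0, 106.2]
wrist_force: [0.3, -0.1, -0.0]
width: 1.0
grip_force: 0.0
time_s: 8.05
position: [0.4818, -0.2312, 0.2905]
orientation: [-180.0, -0.1, 113.4]
wrist_force: [0.5, 0.5, -1.0]
width: 1.003
grip_force: 0.0
[ 0.48181779 -0.23050837  0.29073374] [-1.79974855e+02 -5.52862187e-02  1.13480581e+02] [-3.43158984e+01  1.54812958e+01  6.98647574e+00  8.15653616e+01
  8.18657088e-03  3.22035045e+01]
```

View pics/w4.png

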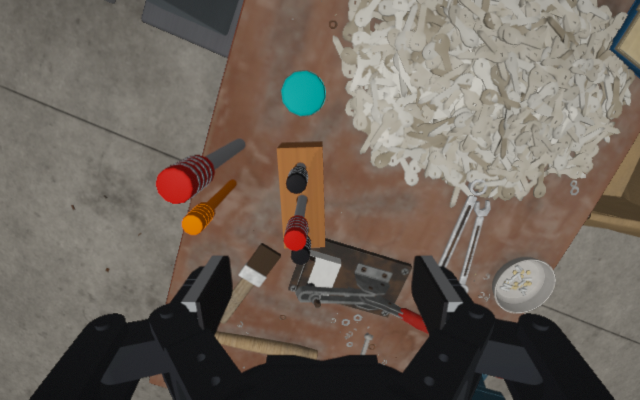

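The red head's top is at about (295,240), with the pin heads at (297,184) and (300,255). The row is upright in the picture, so the fingers close across it.

Run:
```python
from h import *
t=load('w4'); crop('w4.png',260,140,340,280,4,'c4.png')
print('rodtop',atz(t,(295.5,239.5),.165)); im=t['img']; hsv=cv2.cvtColor(im,cv2.COLOR_RGB2HSV)
m=(cv2.inRange(hsv,(0,170,190),(8,255,255))|cv2.inRange(hsv,(172,170,190),(180,255,255)));m[:215]=0;m[262:]=0;m[:,:275]=0;m[:,325:]=0
c=max(cv2.findContours(m,0,1)[0],key=cv2.contourArea);(u,v),r=cv2.minEnclosingCircle(c);print(u,v,r,cv2.contourArea(c)/np.pi/r/r,atz(t,(u,v),.165))
p=atz(t,(u,v),.165); print('base at rack top px',proj(t,[[p[0],p[1],.048],[p[0],p[1],.125]]))
```

```text
rodtop [ 0.48053709 -0.28815424  0.165     ]Traceback (most recent call last):
  File "<stdin>", line 5, in <module>
ValueError: max() iterable argument is empty
```

View pics/c4.png

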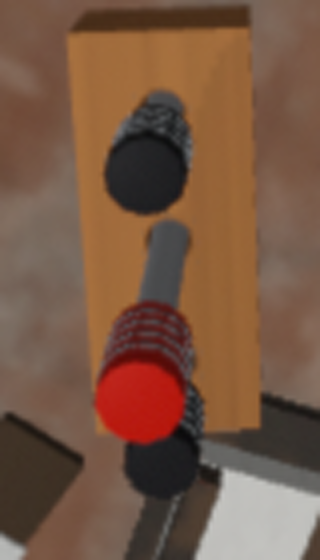

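The head's top centre is at (295.2,240), and the shaft enters the rack at (302,199.5).

Run:
```python
from h import *
t=load('w4')
print(atz(t,(295.2,240),.165),atz(t,(302.2,199.5),.048)); a=atz(t,(296.5,183.5),.12);b=atz(t,(300.5,255.5),.12);print(a,b,np.linalg.norm(a-b),np.degrees(np.arctan2(*(a-b)[1::-1])))
```

```text
[ 0.48047269 -0.28874596  0.165     ] [ 0.48016421 -0.2889881   0.048     ]
[ 0.46271279 -0.25072115  0.12      ] [ 0.49794357 -0.32607411  0.12      ] 0.08318219017597567 115.05813291967748
```

```bash
python3 -m jog '[{"turn":[0,0,0.12],"xyz":[-0.02,-0.97,0],"jaw":-1},{"turn":[0,0,0.12],"xyz":[-0.02,-0.97,0],"jaw":-1},{"turn":[0,0,0.12],"xyz":[-0.02,-0.97,0],"jaw":-1},{"turn":[0,0,0],"xyz":[0,0,-1],"jaw":-1},{"turn":[0,0,0],"xyz":[0,0,-1],"jaw":-1},{"turn":[0,0,0],"xyz":[0,0,-1],"jaw":-1},{"turn":[0,0,0],"xyz":[0,0,-1],"jaw":-1},{"turn":[0,0,0],"xyz":[0,0,-1],"jaw":-1}]';python3 -m jog '[{"turn":[0,0,0],"xyz":[0,0,-1],"jaw":-1},{"turn":[0,0,0],"xyz":[0,0,-1],"jaw":-1},{"turn":[0,0,0],"xyz":[0,0,-1],"jaw":-1},{"turn":[0,0,0],"xyz":[0,0,0],"jaw":-0.5},{"turn":[0,0,0],"xyz":[0,0,0],"jaw":0},{"turn":[0,0,0],"xyz":[0,0,0],"jaw":0.2},{"turn":[0,0,0],"xyz":[0,0,0],"jaw":0.4},{"turn":[0,0,0],"xyz":[0,0,0],"jaw":0.6}]'; python3 -m jog '[{"turn":[0,0,0],"xyz":[0,0,0],"jaw":1},{"turn":[0,0,0],"xyz":[0,0,0],"jaw":1},{"turn":[0,0,0],"xyz":[0,0,0],"jaw":1},{"turn":[0,0,0],"xyz":[0,0,0],"jaw":1}]'
python3 -c "
from h import *
s=readout.state();print(s['position'],s['orientation'],s['moment'],s['wrist_force'])"
```

```text
time_s: 8.77
position: [0.4808, -0.2876, 0.1903]
orientation: [180.0, -0.0, 115.2]
wrist_force: [1.3, 0.2, -0.7]
width: 0.998
grip_force: 0.0
time_s: 9.43
position: [0.4811, -0.2888, 0.1324]
orientation: [180.0, 0.1, 115.2]
wrist_force: [0.5, -0.0, 0.4]
width: 0.299
grip_force: 0.6
time_s: 9.77
position: [0.4809, -0.2891, 0.1324]
orientation: [180.0, 0.1, 115.2]
wrist_force: [-1.6, -1.3, 6.9]
width: 0.24
grip_force: 58.3
[ 0.48088167 -0.2890918   0.13238384] [1.79981827e+02 1.05432701e-01 1.15188816e+02] [-0.16900404  0.50061328 -0.06522061] [-1.58347717 -1.27503122  6.86331873]
```

```bash
python3 -m jog '[{"turn":[0,0,0],"xyz":[0,0,0.4],"jaw":1},{"turn":[0,0,0],"xyz":[0,0,0.7],"jaw":1},{"turn":[0,0,0],"xyz":[0,0,0.7],"jaw":1},{"turn":[0,0,0],"xyz":[0,0,0.7],"jaw":1},{"turn":[0,0,0],"xyz":[0,0,0.7],"jaw":1},{"turn":[0,0,0],"xyz":[0,0,0.7],"jaw":1},{"turn":[0,0,0],"xyz":[0,0,0.7],"jaw":1},{"turn":[0,0,0],"xyz":[0,0,0.7],"jaw":1}]';python3 -m jog '[{"turn":[0,0,0],"xyz":[0,0,0.7],"jaw":1},{"turn":[0,0,0],"xyz":[0,0,0.7],"jaw":1},{"turn":[0,0,0],"xyz":[0,0,0.7],"jaw":1},{"turn":[0,0,0],"xyz":[0,0,0.7],"jaw":1},{"turn":[0,0,0],"xyz":[0.5,0,0.3],"jaw":1},{"turn":[0,0,0],"xyz":[0.8,0.2,0],"jaw":1},{"turn":[0,0,0],"xyz":[0.8,0.7,0],"jaw":1},{"turn":[0,0,0],"xyz":[0.8,0.7,0],"jaw":1}]'
python3 -c "
from h import *
s=readout.state();print(s['position'],s['orientation'],s['moment'],s['wrist_force'],s['joint_positions'])"
```

```text
time_s: 10.43
position: [0.4805, -0.2885, 0.2387]
orientation: [180.0, 0.0, 115.2]
wrist_force: [-0.2, 0.2, -1.3]
width: 0.239
grip_force: 58.8
time_s: 11.1
position: [0.5391, -0.2564, 0.3]
orientation: [180.0, 0.0, 115.1]
wrist_force: [0.4, 0.4, -0.9]
width: 0.24
grip_force: 58.8
[ 0.5390553  -0.25642823  0.3000485 ] [1.79976305e+02 2.37294572e-02 1.15134687e+02] [ 0.04590346 -0.04474597  0.02634012] [ 0.3521378   0.38265025 -0.90399764] [-3.32621697e+01  2.21163016e+01  1.83851403e+01  8.62362112e+01
  7.74637393e-03  3.16031410e+01]
```

```bash
python3 -m jog '[{"turn":[0,0,0],"xyz":[0,0.97,0],"jaw":1},{"turn":[0,0,0],"xyz":[0,0.97,0],"jaw":1},{"turn":[0,0,0],"xyz":[0,0.97,0],"jaw":1},{"turn":[0,0,0],"xyz":[0,0.97,0],"jaw":1},{"turn":[0,0,0],"xyz":[0,0.97,0],"jaw":1},{"turn":[0,0,0],"xyz":[0,0.97,0],"jaw":1},{"turn":[0,0,0],"xyz":[0,0.97,0],"jaw":1},{"turn":[0,0,0],"xyz":[0,0.97,0],"jaw":1}]';python3 -m jog '[{"turn":[0,0,0],"xyz":[0,0.97,0],"jaw":1},{"turn":[0,0,0],"xyz":[0,0.97,0],"jaw":1},{"turn":[0,0,0],"xyz":[0,0.97,0],"jaw":1},{"turn":[0,0,0],"xyz":[0,0.97,0],"jaw":1},{"turn":[0,0,0],"xyz":[0,0.97,0],"jaw":1},{"turn":[0,0,0],"xyz":[0,0.97,0],"jaw":1},{"turn":[0,0,0],"xyz":[0,0.97,0],"jaw":1},{"turn":[0,0,0],"xyz":[0,0.97,0],"jaw":1}]'; python3 -m jog '[{"turn":[0,0,0],"xyz":[0,0.97,0],"jaw":1},{"turn":[0,0,0],"xyz":[0,0.97,0],"jaw":1},{"turn":[0,0,0],"xyz":[0,0.97,0],"jaw":1},{"turn":[0,0,0],"xyz":[0,0.97,0],"jaw":1},{"turn":[0,0,0],"xyz":[0,0.97,0],"jaw":1},{"turn":[0,0,0],"xyz":[0,0.97,0],"jaw":1},{"turn":[0,0,0],"xyz":[0,0.97,0],"jaw":1},{"turn":[0,0,0],"xyz":[0,0.97,0],"jaw":1}]'; python3 -m jog '[{"turn":[0,0,0],"xyz":[0,0.97,0],"jaw":1},{"turn":[0,0,0],"xyz":[0,0.97,0],"jaw":1},{"turn":[0,0,0],"xyz":[0,0.45,0],"jaw":1},{"turn":[0,0,0],"xyz":[-0.05,0.45,0],"jaw":1},{"turn":[0,0,0],"xyz":[0,0,-1],"jaw":1},{"turn":[0,0,0],"xyz":[0,0,-0.8],"jaw":1},{"turn":[0,0,0],"xyz":[0,0,0],"jaw":1},{"turn":[0,0,0],"xyz":[0,0,0],"jaw":1}]'
python3 - <<'E'
from h import *
snap('wrist','w5.png');snap('top','top5.png');snap('side','side5.png');s=readout.state(); print(s['position'],s['orientation'])
a=cv2.imread('pics/w5.png');cv2.imwrite('pics/c5.png',cv2.resize(a[120:370,180:480],(660,550),interpolation=cv2.INTER_CUBIC))
t=load('w5');p=s['position'];print(proj(t,[[p[0],p[1],p[2]-.1224],[p[0],p[1],p[2]-.01],[.5374,.2655,.12],[.5384,.2665,.12]]))
E
```

```text
time_s: 11.77
position: [0.5383, -0.1003, 0.3]
orientation: [180.0, 0.0, 115.2]
wrist_force: [0.3, -0.3, -0.6]
width: 0.238
grip_force: 58.9
time_s: 12.43
position: [0.5383, 0.0548, 0.3001]
orientation: [180.0, 0.0, 115.2]
wrist_force: [-0.6, 0.5, -1.3]
width: 0.242
grip_force: 58.9
time_s: 13.1
position: [0.5383, 0.21, 0.3001]
orientation: [180.0, -0.0, 115.2]
wrist_force: [-0.5, -0.4, -1.6]
width: 0.239
grip_force: 58.9
time_s: 13.77
position: [0.5372, 0.2653, 0.2635]
orientation: [-179.9, -0.0, 115.2]
wrist_force: [-0.1, -0.7, -1.2]
width: 0.233
grip_force: 59.1
[0.53797503 0.26564372 0.26455864] [1.79913753e+02 1.08503552e-02 1.15173881e+02]
[[321.95820467 187.64607638]
 [321.81882884 248.77056549]
 [321.3519204  180.66284504]
 [322.77530309 180.16905507]]
```

View pics/c5.png

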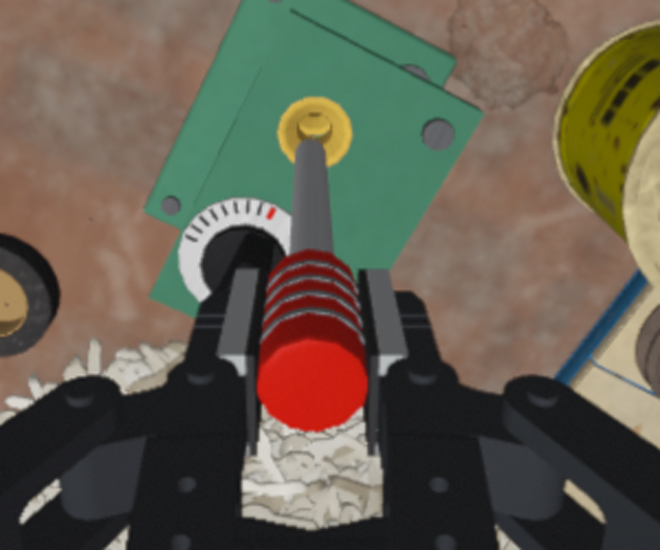

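Through the upper bore I can see the lower bushing's brass, so it is in line. The nose is at about (321.4,185) and the mouth centre at (323.2,180). I'll nudge about 1 mm and go down gently.

```bash
python3 -m jog '[{"turn":[0,0,0],"xyz":[0.045,0.035,0],"jaw":1},{"turn":[0,0,0],"xyz":[0,0,-0.5],"jaw":1},{"turn":[0,0,0],"xyz":[0,0,-0.5],"jaw":1},{"turn":[0,0,0],"xyz":[0,0,-0.3],"jaw":1},{"turn":[0,0,0],"xyz":[0,0,-0.3],"jaw":1},{"turn":[0,0,0],"xyz":[0,0,-0.3],"jaw":1},{"turn":[0,0,0],"xyz":[0,0,0],"jaw":1}]'
python3 -m jog '[{"turn":[0,0,0],"xyz":[0,0,-0.3],"jaw":1},{"turn":[0,0,0],"xyz":[0,0,0],"jaw":1}]'
python3 -c "
from h import *
s=readout.state();print(s['position'],s['orientation'],s['moment'],s['wrist_force'])"
```

```text
time_s: 14.5
position: [0.5382, 0.2664, 0.2244]
orientation: [-179.9, -0.0, 115.2]
wrist_force: [0.5, -0.4, -2.1]
width: 0.236
grip_force: 59.1
time_s: 14.67
position: [0.5384, 0.2665, 0.2186]
orientation: [-180.0, -0.0, 115.2]
wrist_force: [-0.5, -0.5, -1.5]
width: 0.24
grip_force: 59.1
[0.53835621 0.26645907 0.21863946] [-1.79968390e+02 -4.54022639e-03  1.15197637e+02] [-0.04723798 -0.00920215  0.00836557] [-0.50745263 -0.48676567 -1.51433192]
```

```bash
python3 -m jog '[{"turn":[0,0,0],"xyz":[0,0,-0.4],"jaw":1},{"turn":[0,0,0],"xyz":[0,0,-0.4],"jaw":1},{"turn":[0,0,0],"xyz":[0,0,-0.4],"jaw":1},{"turn":[0,0,0],"xyz":[0,0,-0.3],"jaw":1},{"turn":[0,0,0],"xyz":[0,0,-0.3],"jaw":1},{"turn":[0,0,0],"xyz":[0,0,0],"jaw":1}]'
python3 -c "
from h import *
s=readout.state();print(s['position'],s['orientation'],s['moment'],s['wrist_force'])"
```

```text
time_s: 15.17
position: [0.538, 0.2663, 0.1819]
orientation: [-179.9, -0.0, 115.2]
wrist_force: [0.2, 0.2, -2.0]
width: 0.238
grip_force: 59.1
[0.53795793 0.26632613 0.18185534] [-1.79896009e+02 -1.34057732e-02  1.15197356e+02] [-0.01643188 -0.0145072   0.04376091] [ 0.24390667  0.16454291 -1.99134084]
```

Nose at about 0.0595 and no contact so far. I'll go on down to 0.028.

```bash
python3 -m jog '[{"turn":[0,0,0],"xyz":[0,0,-0.3],"jaw":1},{"turn":[0,0,0],"xyz":[0,0,-0.3],"jaw":1},{"turn":[0,0,0],"xyz":[0,0,-0.3],"jaw":1},{"turn":[0,0,0],"xyz":[0,0,-0.3],"jaw":1},{"turn":[0,0,0],"xyz":[0,0,-0.3],"jaw":1},{"turn":[0,0,0],"xyz":[0,0,-0.08],"jaw":1},{"turn":[0,0,0],"xyz":[0,0,0],"jaw":1},{"turn":[0,0,0],"xyz":[0,0,0],"jaw":1}]'
python3 - <<'E'
from h import *
s=readout.state();print(s['position'],s['orientation'],s['moment'],s['wrist_force'])
snap('wrist','w6.png');snap('side','side6.png')
a=cv2.imread('pics/w6.png')[60:360,160:480];b=cv2.imread('pics/side6.png')[130:230,310:390]
cv2.imwrite('pics/c6.png',np.hstack([cv2.resize(a,(400,375)),cv2.resize(b,(300,375),interpolation=cv2.INTER_CUBIC)]))
E
```

```text
time_s: 15.83
position: [0.5385, 0.2665, 0.1517]
orientation: [180.0, 0.0, 115.2]
wrist_force: [0.1, 0.5, -1.0]
width: 0.24
grip_force: 59.1
[0.53852257 0.26652993 0.15174567] [1.79997285e+02 1.22565689e-03 1.15198707e+02] [ 0.00473927 -0.04351196 -0.00302625] [ 0.05195686  0.50398477 -0.98396301]
```

View pics/c6.png

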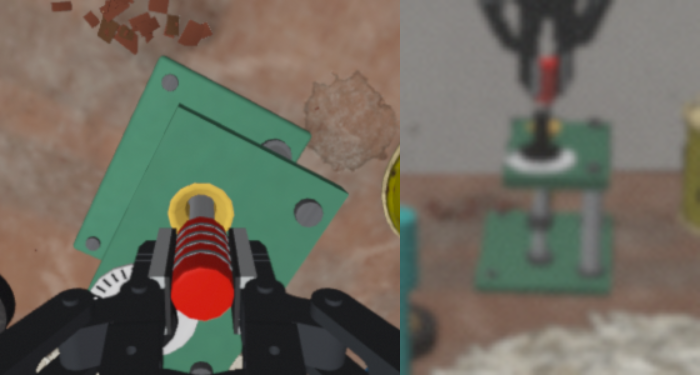

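The rod goes down centrally through the upper mouth. Its nose is at z ≈ 0.029, below the lower bushing (0.044) and above the plate (0.012), and the wrist feels only the rod's weight. Handing in.

```bash
python3 -c "
from h import *
print(job_done())"
```

```text
the job is handed in; nothing more can be done
None
```

I turned the knob back to its zero stop and threaded the red-headed rod down through the upper and lower bushings; the job is handed in with the rod held upright by its head, its nose about 15 mm below the lower bushing and 17 mm above the base plate (worked out from the arm pose), and no contact force felt.

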